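# Turn the spice carousel to the red-lidded jar

### The job

Turn the spice carousel gently by pushing the knobs on its rim with a fingertip, either way round, until the jar with the red lid stands at the front, in line with the blue arrow, and leave it standing still there. Do not touch or pick up the jars themselves, keep them all upright on the tray, and leave everything else on the worktop where it is.

Things in the scene. Friction and masses are not known exactly. Their poses are not given: they have to be found in the camera images.
- stand: fixed dark steel foot (disc, diameter 210 mm, 10 mm high) of the carousel; origin on the turning axis at worktop height, z up. Its own -x axis points to the carousel's front, where a flat blue arrow (10 mm high, 155 to 195 mm from the axis) points at the axis. The front looks roughly towards the robot, turned a little either way.
- carousel (a joint): angle (rad) of the turning tray, 0 at the start, growing counter-clockwise seen from above; turns past a full turn both ways (stops at 12.5). About 1 N at a knob turns it; friction stops it almost at once when no longer pushed.
- tray_centre (a point): turning axis at the height of the tray's floor, 24 mm above the worktop; turns with the tray. The tray is a dark brown disc, diameter 284 mm, with a steel rim bead up to z = 30 mm, a steel hub up to z = 53 mm and five white radial dividers (4 mm thick, up to z = 45 mm, from 14 to 126 mm from the axis) between five equal compartments.
- knob1 (a point): centre of the top (110 mm above the worktop) of one of the five upright push knobs on the tray's rim: steel post, 14 mm diameter, with a black cap of 17 mm diameter in its top 6 mm, 133 mm from the axis, at the outer end of a divider; turns with the tray. The five knobs are 72 degrees apart, numbered counter-clockwise seen from above.
- knob2 (a point): centre of the top (110 mm above the worktop) of one of the five upright push knobs on the tray's rim: steel post, 14 mm diameter, with a black cap of 17 mm diameter in its top 6 mm, 133 mm from the axis, at the outer end of a divider; turns with the tray. The five knobs are 72 degrees apart, numbered counter-clockwise seen from above.
- knob3 (a point): centre of the top (110 mm above the worktop) of one of the five upright push knobs on the tray's rim: steel post, 14 mm diameter, with a black cap of 17 mm diameter in its top 6 mm, 133 mm from the axis, at the outer end of a divider; turns with the tray. The five knobs are 72 degrees apart, numbered counter-clockwise seen from above.
- knob4 (a point): centre of the top (110 mm above the worktop) of one of the five upright push knobs on the tray's rim: steel post, 14 mm diameter, with a black cap of 17 mm diameter in its top 6 mm, 133 mm from the axis, at the outer end of a divider; turns with the tray. The five knobs are 72 degrees apart, numbered counter-clockwise seen from above.
- knob5 (a point): centre of the top (110 mm above the worktop) of one of the five upright push knobs on the tray's rim: steel post, 14 mm diameter, with a black cap of 17 mm diameter in its top 6 mm, 133 mm from the axis, at the outer end of a divider; turns with the tray. The five knobs are 72 degrees apart, numbered counter-clockwise seen from above.
- red_lid_jar: squat glass jar with a red lid, 58x62 mm, 86 mm high, about 0.36 kg: the one wanted at the front. Its origin is the centre of its underside, on the tray's floor; it stands loose, 72 mm from the carousel's axis, about the middle of its compartment.
- front_jar: slim spice jar with a black lid and a blue label, 41 mm diameter, 105 mm high; at the start it is the one nearest to the front. Its origin is the centre of its underside, on the tray's floor; it stands loose, 72 mm from the carousel's axis, about the middle of its compartment.
- salt_shaker: small glass salt shaker with a grey domed top, 44 mm diameter, 90 mm high. Its origin is the centre of its underside, on the tray's floor; it stands loose, 72 mm from the carousel's axis, about the middle of its compartment.
- spice_jar_a: slim spice jar with a black lid and a dark label, 41 mm diameter, 105 mm high. Its origin is the centre of its underside, on the tray's floor; it stands loose, 72 mm from the carousel's axis, about the middle of its compartment.
- spice_jar_b: slim spice jar with a black-brown lid and a red and yellow label, 41 mm diameter, 105 mm high. Its origin is the centre of its underside, on the tray's floor; it stands loose, 72 mm from the carousel's axis, about the middle of its compartment.
- tomato: red tomato, 62 mm diameter, 61 mm high, loose on the worktop right of the carousel; origin under its centre
- lemon: yellow lemon, 83x58x58 mm, loose on the worktop right of the carousel; origin under its centre
- canister: cream canister with a wooden lid, 97 mm diameter, 110 mm high, loose on the worktop left of the carousel; origin under its centre
- peeler: dark green peeler, 170x25 mm, 18 mm high, lying loose at the left front; origin under its middle
Mind the look-alikes: they are no part of the job. Leave any pink or purple look-alike of the spice_jar_b alone.

How it is judged:
By the outcome, as a careful person would: the job done as asked, in the order asked, and still so for the second after the job is handed in, with the robot touching nothing.
It also fails if it takes over 61 s, if anything falls off the work surface, if the arm or the gripper's body presses on something with over 40 N, if the wrist force passes 120 N, or if a joint passes its speed limit or range.

### The arm

A 6-joint arm with a two-finger parallel gripper is mounted at the origin on the work surface; the furniture and walls round the work are solid. World frame = base frame: x ahead of the robot, y to its left, z up, the work surface at z = 0. Lengths are in mm, angles in rad, forces in N, time in s.
With the tool pointing down it reaches from about 300 to 750 mm from the base axis. Payload 8.5 kg.
Tool frame: the origin (TCP) lies at the very end of the fingers, on their centre line; the grasp point (between the pads) lies 19 mm behind it; z points along the fingers, y is the line along which they close (so a half turn about z gives the same grasp; the last joint's range is limited). The gripper opens to 88 mm and grips with 3 to 60 N. Pads are 18 mm wide; open, the fingers measure 123 mm over their backs; the gripper's body (75 mm by 187 mm) begins 45 mm behind the grasp point.
Start: joints at [1.033, 0.381, 1.297, -0, 1.464, -0.215], TCP at [174.464, 521.577, 238.748] pointing down, gripper open.
Joint ranges: [-3.11, 3.11], [-0.89, 2.33], [0.22, 2.48], [-1.42, 4.56], [0.17, 2.85], [-2.88, 2.88]. Speed limits (rad/s): [2.39, 2.39, 3.14, 3.14, 3.14, 3.14].

### API

Orientations are given as a unit quaternion [w, x, y, z].
In Python, from bench import bot gives the robot as it stands.
- The arm moves only by the tool send_rows, never from a script. Its argument "deltas" is text: rows parted by semicolons, each of 7 numbers parted by spaces: the closure, from -1 (fully open) to 1 (shut), then the shift along the tool's x, y, z in cm, then the turn, a rotation vector about the tool's x, y, z in degrees. In form: grip dx dy dz wx wy wz; .... A call has 1 to 10 rows; each row is the pose to reach, as a shift and turn from the pose commanded when the call began, along the tool's axes at that moment; what a row does not reach only later rows make up. A row lasts 1/8 s, in which the tool goes at most 62.5 mm and 10.7 degrees, less where a joint would pass 70% of its speed; a pose out of reach is approached as far as the arm can. A call with a gripper value outside its range is refused whole. The fingers move at their own pace and stop on an object; "newtons" is the grip in N (left out, the last holds). Time passes only in rows, so rows that repeat a pose let the fingers close. It gives the time, the measured TCP pose, the force, the opening and the grip force at its end, in the units of the state.
- bot.sense(): the state, without advancing time (a new reading comes with each control period).
- bot.capture(name): name is "side" or "top"; returns a dict with "image" (480x640x3 uint8, red, green, blue), "range_z" (480x640 float32, mm along the optical axis (not along the pixel's ray), 0 where there is no reading), "camera_matrix" (3x3 intrinsics, pixels), "eye" and "attitude" of the camera in the world. Camera axes: x right, y down, z forward; pixel columns grow to the right and rows downward; lengths in mm; the calibration is good to about 2 mm. A picture is of the moment at which its call begins.
- bot.finish_job(): hands the job in; it is judged then, once.
The state is a dict: "time_s": time; "joint_positions": joint angles; "qvel": joint speeds; "joint_torque": joint torques, N m; "tool_pos": TCP position; "orientation": TCP orientation; "contact_force": force on the tool from outside, world axes, zero at the start; "wrist_torque": the same for the moment, N m; "opening": finger opening in mm; "finger_force": force on a finger pad.
Only numpy, scipy, OpenCV 4.12 (cv2) and the standard library are available. Lean on these libraries where they do the work, as an engineer would, in place of code of your own. Each camera call takes 0.05 s, during which the arm holds its last target. There are 200 camera calls.

## Working session

There is one attempt and no reset: what is moved stays moved. The work goes in short steps, Python scripts to look and compute and a tool call to move; the robot and the scene stay as the last step left them, time stands still between calls to the robot, and variables do not carry over. Pictures are saved under pics/ and viewed, at most 10 in all, crops included, and the job is handed in when it is done.

Besides the shell and the picture viewer there is one more tool, called after "Call:" in YAML: its name, and indented under it one key for each argument. send_rows: Moves the arm, as the interface text tells. Its arguments: {"type":"object","properties":{"deltas":{"type":"string"},"newtons":{"type":"number"}},"required":["deltas"]}

```bash
mkdir -p pics; cat > h.py <<'E'
import numpy as np,cv2
from scipy.spatial.transform import Rotation as R
from bench import bot
def cap(n):
    c=bot.capture(n); a=np.array(c["attitude"],float)
    M=a if a.shape==(3,3) else R.from_quat(np.r_[a[1:],a[0]]).as_matrix()
    K=np.array(c["camera_matrix"]); v,u=np.mgrid[:480,:640]; z=c["range_z"]
    P=np.stack([(u-K[0,2])/K[0,0]*z,(v-K[1,2])/K[1,1]*z,z],-1)@M.T+np.array(c["eye"])
    P[z==0]=np.nan
    return c["image"],P,c
def save(im,f): cv2.imwrite("pics/"+f,cv2.cvtColor(im,cv2.COLOR_RGB2BGR))
E
python3 - <<'E'
from h import *
for n in("top","side"):
    im,P,c=cap(n); save(im,n+"0.png"); print(n,c["eye"],c["attitude"]); np.savez("/tmp/"+n,im=im,P=P)
s=bot.sense();print(s["time_s"],s["tool_pos"],s["orientation"],s["opening"])
E
```

```text
top [ 464.59584578  -17.96532331 1459.0982062 ] [-0.03065489  0.7146159  -0.69866448  0.01588531]
side [ 515.5780714  1015.45807134  624.48404917] [ 0.00816778 -0.02312451  0.85218981 -0.52265771]
0.1 [174.34043277 521.388593   238.21675522] [-2.27503805e-04  1.60692375e-01  9.87004345e-01 -5.76397220e-04] 88.30804215981485
```

View pics/top0.png

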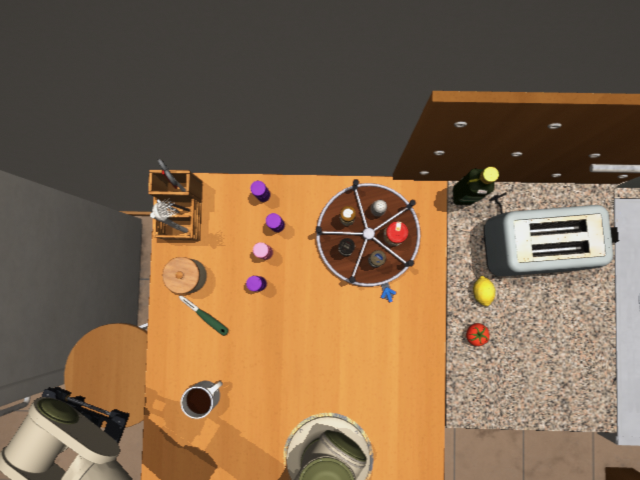

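View pics/side0.png

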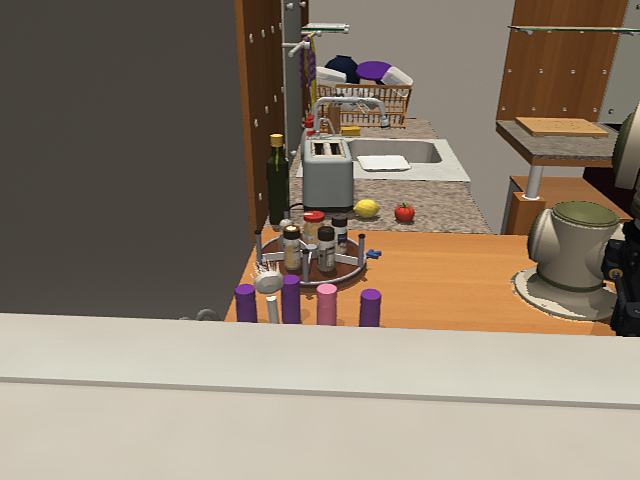

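Top view: carousel axis is at (368,234), the blue arrow at (388,293), and the front jar at (377,258). Candidates for the red-lid jar are the red lid at (397,232), the tomato at (478,335) and the pink bottle at (262,250). The squat red lid on the tray fits the description, so I'll check it in a crop.

```bash
cat >> h.py <<'E'
def meas(P,im,c0=None):
    hsv=cv2.cvtColor(im,cv2.COLOR_RGB2HSV).astype(int); z=P[...,2]
    ok=np.isfinite(z)
    h=P[230:238,364:374]; 
    blue=ok&(hsv[...,0]>95)&(hsv[...,0]<125)&(hsv[...,1]>150)&(hsv[...,2]>90)&(z<30)
    blue[:, :340]=0;blue[:,:][:270]=0;blue[320:]=0;blue[:,430:]=0
    red=ok&((hsv[...,0]<6)|(hsv[...,0]>174))&(hsv[...,1]>170)&(z>80)&(z<135)
    red[:,:310]=0;red[:,425:]=0;red[290:]=0
    return P[blue],P[red]
def hub(P):
    z=P[...,2]; m=(z>46)&(z<60); m[:,:358]=0;m[:,380:]=0;m[:223]=0;m[246:]=0
    return m
def knobs(P,im,C):
    d=np.hypot(P[...,0]-C[0],P[...,1]-C[1]); m=(abs(P[...,2]-110)<12)&(abs(d-133)<14)
    n,l,st,ce=cv2.connectedComponentsWithStats(m.astype(np.uint8)); r=[]
    for i in range(1,n):
        if st[i,4]>=5:
            p=np.mean(P[l==i],0); r.append((st[i,4],p.round(1),round(np.degrees(np.arctan2(p[1]-C[1],p[0]-C[0])),1),round(np.hypot(*(p[:2]-C[:2])),1)))
    return r
E
python3 - <<'E'
from h import *
d=np.load("/tmp/top.npz");im,P=d["im"],d["P"]
save(cv2.resize(im[165:315,300:440],None,fx=4,fy=4,interpolation=cv2.INTER_CUBIC),"crop.png")
m=hub(P); print("hub",m.sum(),P[m].mean(0),P[m].min(0),P[m].max(0))
# rim circle fit
z=P[...,2]
mm=(z>15)&(z<50);mm[:,:300]=0;mm[:,430:]=0;mm[:170]=0;mm[300:]=0
q=P[mm][:,:2]; h=cv2.convexHull(q.astype(np.float32)); print("rim",cv2.minEnclosingCircle(h))
b,r=meas(P,im); C=P[m].mean(0)
for n,x in(("blue",b),("red",r)):
    print(n,len(x),x.mean(0),x.min(0),x.max(0),np.degrees(np.arctan2(x.mean(0)[1]-C[1],x.mean(0)[0]-C[0])),np.hypot(*(x.mean(0)-C)[:2]))
for k in knobs(P,im,C):print(k)
print("worktop z",P[300,330],"cabinet",P[120,500],P[160,420],"bottle",P[175,490])
E
```

```text
hub 113 [609.24129756 -97.97845783  51.96444648] [ 585.41253161 -123.63930452   46.04779165] [628.654338   -69.51269077  58.28983677]
rim ((643.1113891601562, -78.36097717285156), 218.69679260253906)
blue 81 [ 448.98965058 -155.09251402    9.91671785] [ 430.3583557  -172.74613638   -0.74783035] [ 463.14044996 -139.66481728   17.55621305] -160.3838155013833 170.12526495408204
red 317 [ 604.75253162 -167.18323319  109.10142363] [ 581.41472723 -195.045444     86.84791921] [ 633.33277747 -141.20802859  117.17755871] -93.71112513860373 69.35019791934833
(np.int32(33), array([735.9, -58.7, 109.6]), np.float64(17.2), np.float64(132.6))
(np.int32(32), array([ 685.1, -206.4,  108.6]), np.float64(-55.0), np.float64(132.4))
(np.int32(32), array([611.4,  34.9, 109.9]), np.float64(89.1), np.float64(132.9))
(np.int32(35), array([ 529.6, -203.8,  109.3]), np.float64(-126.9), np.float64(132.5))
(np.int32(32), array([483.7, -54.9, 109.4]), np.float64(161.1), np.float64(132.8))
worktop z [426.3385343    2.5081523    2.15644117] cabinet [ 760.98160088 -294.9764122   552.64089821] [ 761.42549444 -202.43208822  252.48477994] bottle [ 724.93109889 -358.32128822  272.18260667]
```

View pics/crop.png

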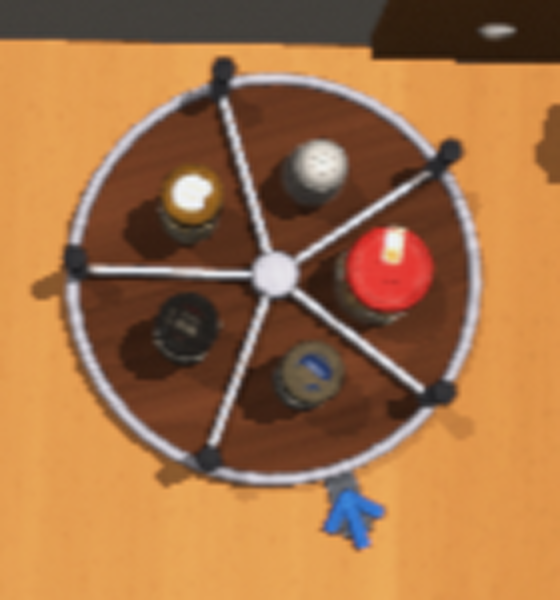

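The crop confirms it: the squat red lid is on the tray's right side, at (390,270) in the crop, with the blue arrow at (350,515). Mean of the knobs puts the axis at (609.1,-97.8). The front direction is -160.4° and the red jar is at about -93.7°, so the tray needs about 67° clockwise. I'll push the front-right knob (530,-204) from behind with closed fingers.

Call:
send_rows:
  deltas: "1 -6 -5.9 0 0 0 0; 1 -12 -11.7 0 0 0 0; 1 -18 -17.6 0 0 0 0; 1 -24 -23.5 0 0 0 0; 1 -30 -29.4 0 0 0 1; 1 -36 -35.2 0 0 0 2; 1 -42 -41.1 0 0 0 3; 1 -48 -47 0 0 0 3.5; 1 -54 -52.8 0 0 0 3.5; 1 -60 -58.7 0 0 0 3.5"
  newtons: 20

```text
time_s: 1.35
tool_pos: [459.9, -36.7, 238.6]
orientation: [-0.0, 0.191, 0.982, 0.0]
contact_force: [0.0, 0.6, -0.8]
opening: 0.5
finger_force: 0.0
```

Call:
send_rows:
  deltas: "1 0 0 0 0 0 0; 1 0 0 0 0 0 0"

```text
time_s: 1.6
tool_pos: [459.0, -34.3, 238.4]
orientation: [-0.001, 0.191, 0.982, 0.0]
contact_force: [-0.2, 0.7, -0.5]
opening: 0.6
finger_force: 0.0
```

```bash
cat >> h.py <<'E'
C0=np.array([609.1,-97.8])
def plan(phis,z,r=137):
    s=bot.sense(); q=s["orientation"]; M=R.from_quat(np.r_[q[1:],q[0]]).as_matrix(); p0=np.array(s["tool_pos"]); 
    yaw=np.degrees(np.arctan2(M[1,0],M[0,0])); print("t",s["time_s"],"p",p0.round(1),"yaw",yaw.round(1),"tilt",M[:,2].round(3),"F",np.round(s["contact_force"],1),"op",s["opening"],"q",np.round(s["joint_positions"],2))
    d=p0[:2]-C0; print("phi",np.degrees(np.arctan2(d[1],d[0])),"r",np.hypot(*d))
    for f,zz in zip(phis,np.broadcast_to(z,len(phis))):
        a=np.radians(f); p=np.r_[C0+r*np.array([np.cos(a),np.sin(a)]),zz]
        w=-((f-90-yaw+180)%360-180)
        print(f,(M.T@(p-p0)/10).round(2),"wz",round(w,1))
E
python3 -c "
from h import *
plan([-112,-112],[150,90])"
```

```text
t 1.6 p [459.  -34.3 238.4] yaw 158.0 tilt [-0.001  0.001 -1.   ] F [-0.2  0.7 -0.5] op 0.6438348336499732 q [-0.33  0.22  1.53  0.    1.39 -1.52]
phi 157.063271570612 r 162.9757064040258
-112 [-16.31 -13.96   8.82] wz -0.0
-112 [-16.32 -13.96  14.82] wz -0.0
```

Call:
send_rows:
  deltas: "1 -4 -3.5 0 0 0 0; 1 -8 -7 0 0 0 0; 1 -12 -10.5 0 0 0 0; 1 -16.3 -14 0 0 0 0; 1 -16.3 -14 0 0 0 0; 1 -16.3 -14 4 0 0 0; 1 -16.3 -14 8 0 0 0; 1 -16.3 -14 12 0 0 0; 1 -16.3 -14 14.8 0 0 0; 1 -16.3 -14 14.8 0 0 0"

```text
time_s: 2.85
tool_pos: [557.3, -223.0, 89.7]
orientation: [-0.002, 0.19, 0.982, 0.001]
contact_force: [-0.1, -0.4, 0.4]
opening: 0.3
finger_force: 0.0
```

```bash
python3 -c "
from h import *
plan(list(range(-114,-134,-2)),90)
plan(list(range(-114,-180,-4)),90)
im,P,c=cap('top');save(im[150:330,290:450].repeat(3,0).repeat(3,1),'a.png')"
```

```text
t 2.85 p [ 557.3 -223.    89.7] yaw 158.1 tilt [-0.003  0.002 -1.   ] F [-0.1 -0.4  0.4] op 0.3288691272236371 q [-0.58  0.61  1.36  0.    1.18 -1.77]
phi -112.47334844493567 r 135.49236097754343
-114 [ 0.37 -0.14 -0.03] wz 2.1
-116 [ 0.84 -0.12 -0.03] wz 4.1
-118 [ 1.32 -0.07 -0.03] wz 6.1
-120 [ 1.79 -0.01 -0.02] wz 8.1
-122 [ 2.27  0.06 -0.02] wz 10.1
-124 [ 2.74  0.15 -0.02] wz 12.1
-126 [ 3.2   0.26 -0.02] wz 14.1
-128 [ 3.66  0.39 -0.02] wz 16.1
-130 [ 4.12  0.53 -0.01] wz 18.1
-132 [ 4.57  0.68 -0.01] wz 20.1
t 2.85 p [ 557.3 -223.    89.7] yaw 158.1 tilt [-0.003  0.002 -1.   ] F [-0.1 -0.4  0.4] op 0.3288691272236371 q [-0.58  0.61  1.36  0.    1.18 -1.77]
phi -112.47334844493567 r 135.49236097754343
-114 [ 0.37 -0.14 -0.03] wz 2.1
-118 [ 1.32 -0.07 -0.03] wz 6.1
-122 [ 2.27  0.06 -0.02] wz 10.1
-126 [ 3.2   0.26 -0.02] wz 14.1
-130 [ 4.12  0.53 -0.01] wz 18.1
-134 [ 5.02  0.86 -0.01] wz 22.1
-138 [ 5.89  1.25 -0.01] wz 26.1
-142 [ 6.73  1.7  -0.  ] wz 30.1
-146 [7.54 2.21 0.  ] wz 34.1
-150 [8.32 2.77 0.  ] wz 38.1
-154 [9.05 3.39 0.01] wz 42.1
-158 [9.73 4.05 0.01] wz 46.1
-162 [1.037e+01 4.760e+00 1.000e-02] wz 50.1
-166 [10.96  5.52  0.02] wz 54.1
-170 [11.49  6.31  0.02] wz 58.1
-174 [11.97  7.14  0.02] wz 62.1
-178 [12.39  8.    0.03] wz 66.1
```

View pics/a.png

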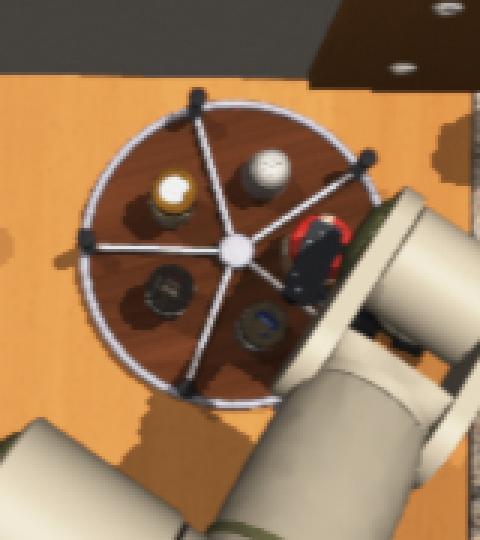

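The gripper stands behind the front-right knob, its body above the red lid, and nothing has moved. Now I'll push gently along the arc.

Call:
send_rows:
  deltas: "1 0.6 -0.13 0 0 0 3.1; 1 1.1 -0.1 0 0 0 5.1; 1 1.56 -0.04 0 0 0 7.1; 1 2.03 0.02 0 0 0 9.1; 1 2.5 0.1 0 0 0 11.1; 1 2.97 0.2 0 0 0 13.1; 1 3.43 0.33 0 0 0 15.1; 1 3.89 0.46 0 0 0 17.1; 1 4.35 0.6 0 0 0 19.1; 1 4.8 0.77 0 0 0 21.1"

```text
time_s: 4.15
tool_pos: [516.3, -200.2, 90.7]
orientation: [-0.0, 0.368, 0.93, -0.0]
contact_force: [-0.5, -1.6, -0.3]
opening: 0.5
finger_force: 0.5
```

```bash
python3 -c "
from h import *
plan(list(range(-135,-162,-2)),90)
im,P,c=cap('top')
for k in knobs(P,im,C0):print(k)"
```

```text
t 4.15 p [ 516.3 -200.2   90.7] yaw 136.8 tilt [-0. -0. -1.] F [-0.5 -1.6 -0.3] op 0.4897343562341958 q [-0.58  0.54  1.5  -0.    1.1  -1.4 ]
phi -132.1970310700642 r 138.21771856418044
-135 [0.67 0.13 0.07] wz 1.8
-137 [1.15 0.15 0.07] wz 3.8
-139 [1.63 0.19 0.07] wz 5.8
-141 [2.1  0.25 0.07] wz 7.8
-143 [2.57 0.32 0.07] wz 9.8
-145 [3.04 0.41 0.07] wz 11.8
-147 [3.51 0.51 0.07] wz 13.8
-149 [3.97 0.64 0.07] wz 15.8
-151 [4.43 0.77 0.07] wz 17.8
-153 [4.88 0.93 0.07] wz 19.8
-155 [5.33 1.1  0.07] wz 21.8
-157 [5.77 1.28 0.07] wz 23.8
-159 [6.21 1.48 0.07] wz 25.8
-161 [6.63 1.7  0.07] wz 27.8
(np.int32(34), array([742. , -89.1, 108.7]), np.float64(3.7), np.float64(133.2))
(np.int32(33), array([ 658.5, -221.3,  109. ]), np.float64(-68.2), np.float64(133.0))
(np.int32(34), array([642.1,  30.8, 109.2]), np.float64(75.6), np.float64(132.7))
(np.int32(32), array([497.6, -27. , 109.9]), np.float64(147.6), np.float64(132.1))
```

Call:
send_rows:
  deltas: "1 0.67 0.13 0 0 0 1.8; 1 1.15 0.15 0 0 0 3.8; 1 1.63 0.19 0 0 0 5.8; 1 2.1 0.25 0 0 0 7.8; 1 2.57 0.32 0 0 0 9.8; 1 3.04 0.41 0 0 0 11.8; 1 3.51 0.51 0 0 0 13.8; 1 3.97 0.64 0 0 0 15.8; 1 4.43 0.77 0 0 0 17.8; 1 4.88 0.93 0 0 0 19.8"

```text
time_s: 5.45
tool_pos: [487.0, -160.0, 90.7]
orientation: [-0.0, 0.523, 0.853, -0.0]
contact_force: [0.6, -2.1, -0.7]
opening: 0.6
finger_force: 0.5
```

```bash
python3 -c "
from h import *
plan(list(range(-155,-183,-2)),90)
im,P,c=cap('top')
for k in knobs(P,im,C0):print(k)"
```

```text
t 5.45 p [ 487.  -160.    90.7] yaw 117.0 tilt [-0. -0. -1.] F [ 0.6 -2.1 -0.7] op 0.5960898871438172 q [-0.55  0.48  1.62 -0.    1.04 -1.02]
phi -152.98967899035682 r 137.0185376146831
-155 [0.48 0.01 0.07] wz 2.0
-157 [0.96 0.03 0.07] wz 4.0
-159 [1.43 0.08 0.07] wz 6.0
-161 [1.91 0.13 0.07] wz 8.0
-163 [2.38 0.21 0.07] wz 10.0
-165 [2.85 0.3  0.07] wz 12.0
-167 [3.32 0.41 0.07] wz 14.0
-169 [3.78 0.53 0.07] wz 16.0
-171 [4.24 0.67 0.07] wz 18.0
-173 [4.69 0.83 0.07] wz 20.0
-175 [5.14 1.   0.07] wz 22.0
-177 [5.58 1.18 0.07] wz 24.0
-179 [6.01 1.39 0.07] wz 26.0
-181 [6.44 1.6  0.07] wz 28.0
(np.int32(32), array([ 735.9, -135.9,  109.2]), np.float64(-16.7), np.float64(132.4))
(np.int32(33), array([684.8,  11.2, 109.5]), np.float64(55.2), np.float64(132.7))
(np.int32(32), array([ 612.8, -230.3,  109.4]), np.float64(-88.4), np.float64(132.5))
(np.int32(33), array([528.7,   7.6, 109.7]), np.float64(127.3), np.float64(132.6))
```

Call:
send_rows:
  deltas: "1 0.48 0.01 0 0 0 2; 1 0.96 0.03 0 0 0 4; 1 1.43 0.08 0 0 0 6; 1 1.91 0.13 0 0 0 8; 1 2.38 0.21 0 0 0 10; 1 2.85 0.3 0 0 0 12; 1 3.32 0.41 0 0 0 14; 1 3.78 0.53 0 0 0 16; 1 4.24 0.67 0 0 0 18; 1 4.69 0.83 0 0 0 20"

```text
time_s: 6.75
tool_pos: [473.1, -114.6, 90.7]
orientation: [-0.0, 0.662, 0.749, -0.0]
contact_force: [-0.6, -1.3, -0.2]
opening: 0.4
finger_force: 0.4
```

```bash
python3 -c "
from h import *
plan([-174,-175,-176,-177,-178,-179,-180,-181,-182,-183,-184,-185,-186,-187,-188],90)
im,P,c=cap('top');save(im[150:330,290:450].repeat(3,0).repeat(3,1),'b.png')
for k in knobs(P,im,C0):print(k)
b,r=meas(P,im);print(len(b),len(r));d=P*0
x=np.median(r,0)[:2]-C0;print(x,np.degrees(np.arctan2(x[1],x[0])))"
```

```text
t 6.75 p [ 473.1 -114.6   90.7] yaw 97.0 tilt [-0.  0. -1.] F [-0.6 -1.3 -0.2] op 0.44802632009108906 q [-0.48  0.44  1.69 -0.    1.01 -0.6 ]
phi -172.97998481665766 r 137.0552396505608
-174 [0.24 0.01 0.07] wz 1.0
-175 [0.48 0.01 0.07] wz 2.0
-176 [0.72 0.02 0.07] wz 3.0
-177 [0.96 0.04 0.07] wz 4.0
-178 [1.2  0.06 0.07] wz 5.0
-179 [1.44 0.08 0.07] wz 6.0
-180 [1.67 0.11 0.07] wz 7.0
-181 [1.91 0.14 0.07] wz 8.0
-182 [2.15 0.17 0.07] wz 9.0
-183 [2.38 0.21 0.07] wz 10.0
-184 [2.62 0.26 0.07] wz 11.0
-185 [2.85 0.31 0.07] wz 12.0
-186 [3.09 0.36 0.07] wz 13.0
-187 [3.32 0.41 0.07] wz 14.0
-188 [3.55 0.47 0.07] wz 15.0
(np.int32(34), array([717.3, -20.7, 108.5]), np.float64(35.5), np.float64(132.9))
(np.int32(33), array([ 715.7, -176.9,  109.4]), np.float64(-36.6), np.float64(132.7))
(np.int32(32), array([568.5,  28.7, 109.6]), np.float64(107.8), np.float64(132.8))
(np.int32(34), array([ 567.3, -223.8,  109.9]), np.float64(-108.4), np.float64(132.8))
0 106
[-63.92230301 -52.91798546] -140.38039202007607
```

View pics/b.png

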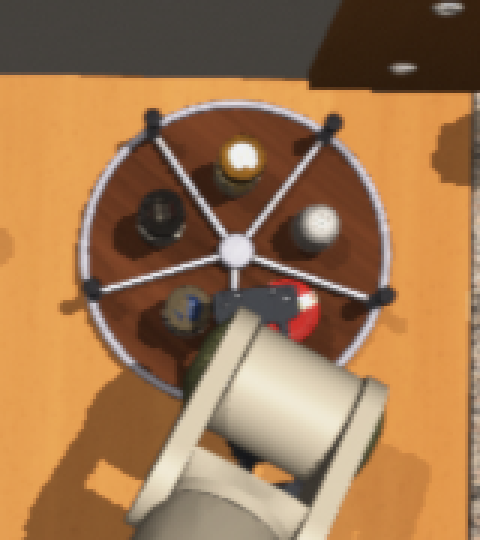

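The tray has turned 53.6° and every jar is upright. I'll go on slowly for about 10° more, then back off to measure without anything in the way.

Call:
send_rows:
  deltas: "1 0.24 0.01 0 0 0 1; 1 0.48 0.01 0 0 0 2; 1 0.72 0.02 0 0 0 3; 1 0.96 0.04 0 0 0 4; 1 1.2 0.06 0 0 0 5; 1 1.44 0.08 0 0 0 6; 1 1.67 0.11 0 0 0 7; 1 1.91 0.14 0 0 0 8; 1 2.15 0.17 0 0 0 9; 1 2.38 0.21 0 0 0 10"

```text
time_s: 8.05
tool_pos: [472.4, -90.7, 90.7]
orientation: [-0.0, 0.725, 0.689, -0.0]
contact_force: [-0.3, -1.1, -0.7]
opening: 0.3
finger_force: 0.4
```

Call:
send_rows:
  deltas: "1 -0.5 0 0 0 0 0; 1 -1 0 0 0 0 0; 1 -1.5 0 0 0 0 0; 1 -1.5 0 -3 0 0 0; 1 -1.5 0 -6 0 0 0; 1 -1.5 2 -10 0 0 0; 1 -1.5 7 -12 0 0 0; 1 -1.5 12 -12 0 0 0; 1 -1.5 17 -12 0 0 0; 1 -1.5 17 -12 0 0 0"

```text
time_s: 9.3
tool_pos: [643.3, -114.8, 208.9]
orientation: [-0.001, 0.725, 0.689, -0.0]
contact_force: [-0.4, -1.1, -0.6]
opening: 0.5
finger_force: 0.0
```

```bash
python3 -c "
from h import *
plan([-180],90)
im,P,c=cap('top');save(im[150:330,290:450].repeat(3,0).repeat(3,1),'c.png');np.savez('/tmp/c',im=im,P=P)
for k in knobs(P,im,C0):print(k)"
```

```text
t 9.3 p [ 643.3 -114.8  208.9] yaw 87.1 tilt [-0.001  0.001 -1.   ] F [-0.4 -1.1 -0.6] op 0.476544215071391 q [-0.36  0.59  1.03  0.    1.53 -0.31]
phi -26.48952300656605 r 38.17855826333097
-180 [  0.84 -17.17  11.91] wz -2.9
(np.int32(32), array([729. , -40.2, 108.5]), np.float64(25.7), np.float64(133.0))
(np.int32(33), array([591.7,  34.1, 109.4]), np.float64(97.5), np.float64(133.1))
(np.int32(34), array([ 546.2, -214.7,  109.3]), np.float64(-118.3), np.float64(132.7))
```

View pics/c.png

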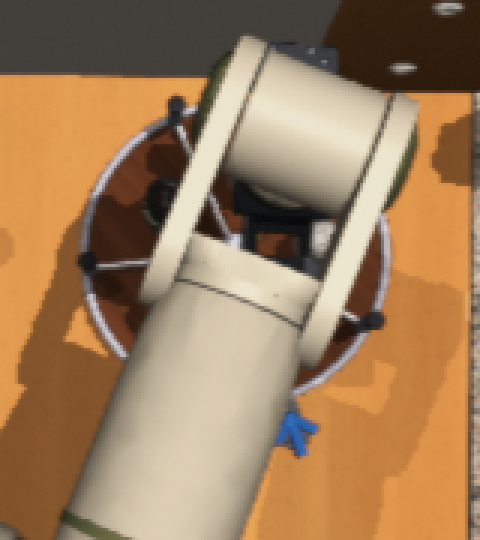

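The arm went over the tray, high clear of it (z 209), and hides the lids. The tray has turned 63.6°. I'll swing it left, out of the view.

Call:
send_rows:
  deltas: "1 0 -5 0 0 0 0; 1 0 -10 0 0 0 0; 1 2 -15 0 0 0 0; 1 7 -17 0 0 0 0; 1 12 -17 0 0 0 0; 1 17 -17 0 0 0 0; 1 22 -17 0 0 0 0; 1 26 -17 0 0 0 0; 1 30 -17 0 0 0 0; 1 30 -17 0 0 0 0"

```text
time_s: 10.6
tool_pos: [485.6, 195.1, 211.0]
orientation: [-0.0, 0.724, 0.69, 0.0]
contact_force: [-0.0, -0.5, 0.0]
opening: 0.7
finger_force: 0.0
```

```bash
cat >> h.py <<'E'
def ang(P,im):
    hsv=cv2.cvtColor(im,cv2.COLOR_RGB2HSV).astype(int); z=P[...,2]
    red=((hsv[...,0]<8)|(hsv[...,0]>172))&(hsv[...,1]>150)&(hsv[...,2]>90)
    box=np.zeros_like(red);box[180:290,320:420]=1
    n,l,st,_=cv2.connectedComponentsWithStats((red&box).astype(np.uint8)); i=1+np.argmax(st[1:,4])
    m=cv2.morphologyEx((l==i).astype(np.uint8),cv2.MORPH_CLOSE,np.ones((7,7)))>0
    t=m&(abs(z-110)<4); q=P[t][:,:2]; rc=cv2.minAreaRect(q.astype(np.float32))
    f=lambda p:np.degrees(np.arctan2(p[1]-C0[1],p[0]-C0[0])).round(1)
    print("lid top n",t.sum(),"mean",q.mean(0).round(1),f(q.mean(0)),"rect",rc,f(rc[0]),"r",np.hypot(*(q.mean(0)-C0)))
    b,_=meas(P,im); b=b[(b[:,2]>4)]; print("arrow",len(b),f(b.mean(0)),[f(x) for x in b[np.argsort(np.hypot(*(b[:,:2]-C0).T))][[0,5,10]]])
    # side-body axis fit
    for k in knobs(P,im,C0):print(k)
E
python3 -c "
from h import *
plan([-180],90)
d=np.load('/tmp/top.npz');ang(d['P'],d['im'])
im,P,c=cap('top');ang(P,im);save(cv2.resize(im[165:315,300:440],None,fx=4,fy=4,interpolation=cv2.INTER_CUBIC),'d.png')"
```

```text
t 10.6 p [485.6 195.1 211. ] yaw 87.3 tilt [ 0.  0. -1.] F [-0.  -0.5  0. ] op 0.7135876712509079 q [0.16 0.36 1.42 0.   1.37 0.2 ]
phi 112.85860008051095 r 317.85400676632054
-180 [-29.32   0.04  12.09] wz -2.7
lid top n 312 mean [ 607.9 -167.8] -91.0 rect ((607.6666870117188, -168.52684020996094), (51.95314025878906, 54.511688232421875), 2.1873106956481934) -91.2 r 70.02388273814299
arrow 79 -160.3 [np.float64(-161.2), np.float64(-160.5), np.float64(-160.6)]
(np.int32(33), array([735.9, -58.7, 109.6]), np.float64(17.1), np.float64(132.7))
(np.int32(32), array([ 685.1, -206.4,  108.6]), np.float64(-55.0), np.float64(132.6))
(np.int32(32), array([611.4,  34.9, 109.9]), np.float64(89.0), np.float64(132.7))
(np.int32(35), array([ 529.6, -203.8,  109.3]), np.float64(-126.9), np.float64(132.5))
(np.int32(32), array([483.7, -54.9, 109.4]), np.float64(161.1), np.float64(132.6))
lid top n 304 mean [ 545.6 -128.3] -154.4 rect ((545.4308471679688, -127.9128646850586), (54.56303405761719, 53.253639221191406), 44.671607971191406) -154.7 r 70.47650060184944
arrow 76 -160.3 [np.float64(-161.0), np.float64(-160.4), np.float64(-160.8)]
(np.int32(32), array([728.6, -40.2, 110.4]), np.float64(25.8), np.float64(132.7))
(np.int32(34), array([ 700.7, -194.2,  108.9]), np.float64(-46.5), np.float64(133.0))
(np.int32(33), array([591.7,  34.1, 109.5]), np.float64(97.5), np.float64(133.1))
(np.int32(34), array([ 546.2, -214.7,  109.3]), np.float64(-118.3), np.float64(132.7))
(np.int32(32), array([478.2, -73.5, 109.5]), np.float64(169.5), np.float64(133.2))
```

View pics/d.png

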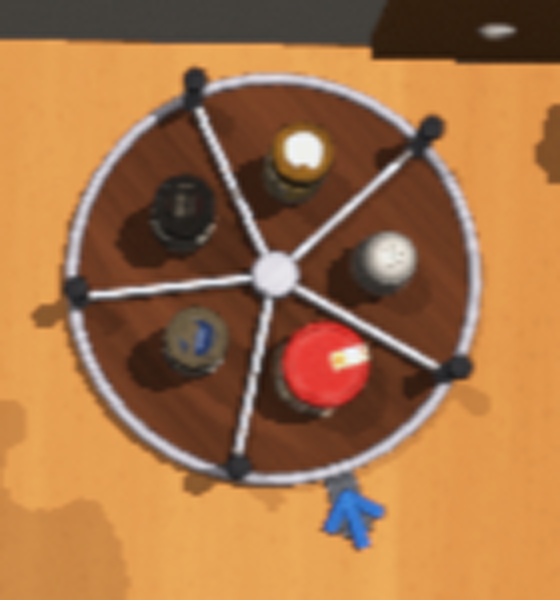

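Red jar is at -154.5° and the arrow at -160.4° (crop: lid (325,362), arrow (350,515)), so about 5.9° more clockwise is needed. I'll come back in behind the same knob.

```bash
python3 -c "
from h import *
plan([-176,-176],[210,91])"
```

```text
t 10.65 p [485.8 193.9 210.9] yaw 87.2 tilt [-0. -0. -1.] F [-0.2 -0.2  0.9] op 0.42262742768434103 q [ 0.15  0.36  1.42 -0.    1.37  0.2 ]
phi 112.91005756671635 r 316.661619743231
-176 [-30.15   0.13   0.1 ] wz -6.8
-176 [-30.15   0.13  12.  ] wz -6.8
```

Call:
send_rows:
  deltas: "1 -5 0 0 0 0 0; 1 -10 0 0 0 0 -1; 1 -15 0 0 0 0 -2; 1 -20 0 0 0 0 -4; 1 -25 0 0 0 0 -6; 1 -29 0 0 0 0 -6.8; 1 -30.2 0 0 0 0 -6.8; 1 -30.2 0 0 0 0 -6.8; 1 -30.2 0 0 0 0 -6.8; 1 -30.2 0 0 0 0 -6.8"

```text
time_s: 11.9
tool_pos: [471.5, -106.8, 210.8]
orientation: [-0.0, 0.682, 0.731, 0.0]
contact_force: [-0.2, -0.2, 0.2]
opening: 0.3
finger_force: 0.0
```

```bash
python3 -c "
from h import *
plan([-176],[91])"
```

```text
t 11.9 p [ 471.5 -106.8  210.8] yaw 94.0 tilt [-0.  0. -1.] F [-0.2 -0.2  0.2] op 0.2797546216553855 q [-0.47  0.29  1.52  0.    1.33 -0.54]
phi -176.24457007137983 r 137.8586729572831
-176 [-0.06  0.09 11.98] wz -0.0
```

Call:
send_rows:
  deltas: "1 0 0 3 0 0 0; 1 0 0 6 0 0 0; 1 0 0 9 0 0 0; 1 0 0 11 0 0 0; 1 0 0 12 0 0 0; 1 0 0 12 0 0 0; 1 0 0 12 0 0 0"

```text
time_s: 12.78
tool_pos: [472.0, -107.9, 91.5]
orientation: [0.001, 0.683, 0.731, 0.0]
contact_force: [-0.5, 0.1, -0.6]
opening: 0.4
finger_force: 0.0
```

```bash
python3 -c "
from h import *
plan([-178,-180,-182,-183,-184,-185,-186,-187,-188,-188.9],[91])"
```

```text
t 12.775 p [ 472.  -107.9   91.5] yaw 93.9 tilt [ 0.001 -0.001 -1.   ] F [-0.5  0.1 -0.6] op 0.4032575432661449 q [-0.47  0.44  1.7   0.    1.   -0.54]
phi -175.79872851795793 r 137.47700551778453
-178 [0.53 0.06 0.05] wz 1.9
-180 [1.   0.08 0.05] wz 3.9
-182 [1.48 0.12 0.05] wz 5.9
-183 [1.72 0.15 0.05] wz 6.9
-184 [1.96 0.18 0.05] wz 7.9
-185 [2.19 0.21 0.05] wz 8.9
-186 [2.43 0.25 0.05] wz 9.9
-187 [2.66 0.3  0.05] wz 10.9
-188 [2.9  0.34 0.05] wz 11.9
-188.9 [3.11 0.39 0.05] wz 12.8
```

Call:
send_rows:
  deltas: "1 0.5 0.05 0 0 0 2; 1 0.97 0.08 0 0 0 4; 1 1.45 0.12 0 0 0 6; 1 1.68 0.15 0 0 0 7; 1 1.92 0.18 0 0 0 8; 1 2.15 0.21 0 0 0 9; 1 2.4 0.25 0 0 0 10; 1 2.62 0.3 0 0 0 11; 1 2.85 0.34 0 0 0 12; 1 3.05 0.38 0 0 0 12.7"

```text
time_s: 14.02
tool_pos: [473.3, -77.0, 90.7]
orientation: [0.0, 0.76, 0.65, 0.0]
contact_force: [0.1, -2.3, 0.2]
opening: 0.2
finger_force: 0.5
```

```bash
python3 -c "
from h import *
plan([-188.9],[91])
im,P,c=cap('top')
for k in knobs(P,im,C0):print(k)"
```

```text
t 14.025 p [473.3 -77.   90.7] yaw 81.2 tilt [ 0. -0. -1.] F [ 0.1 -2.3  0.2] op 0.22734344320763564 q [-0.41  0.43  1.71 -0.    1.   -0.25]
phi 171.2947030652803 r 137.3454633262448
-188.9 [ 0.05  0.03 -0.03] wz 0.1
(np.int32(33), array([734.1, -52.8, 109. ]), np.float64(19.8), np.float64(132.9))
(np.int32(35), array([ 690.9, -202.3,  109.7]), np.float64(-51.9), np.float64(132.7))
(np.int32(32), array([604.6,  34.7, 109.8]), np.float64(92.0), np.float64(132.6))
(np.int32(32), array([ 535. , -208.1,  110.1]), np.float64(-123.9), np.float64(132.9))
```

Knobs have moved about 5.7°. Backing off, then up and away to the left.

Call:
send_rows:
  deltas: "1 -0.5 0 0 0 0 0; 1 -1.2 0 0 0 0 0; 1 -1.2 0 -3 0 0 0; 1 -1.2 0 -7 0 0 0; 1 -1.2 0 -12 0 0 0; 1 3 0 -12 0 0 0; 1 9 0 -12 0 0 0; 1 15 0 -12 0 0 0; 1 21 0 -12 0 0 0; 1 27 0 -12 0 0 0"

```text
time_s: 15.32
tool_pos: [514.7, 191.1, 210.7]
orientation: [0.0, 0.759, 0.651, -0.0]
contact_force: [0.3, -1.2, -0.2]
opening: 0.5
finger_force: 0.0
```

```bash
python3 -c "
from h import *
plan([-188.9],[91])
im,P,c=cap('top');ang(P,im);save(im,'e.png')"
```

```text
t 15.325 p [514.7 191.1 210.7] yaw 81.2 tilt [-0. -0. -1.] F [ 0.3 -1.2 -0.2] op 0.4537817046729035 q [ 0.14  0.4   1.35 -0.    1.39  0.29]
phi 108.08502652929198 r 303.94219316107944
-188.9 [-27.08   0.05  11.98] wz 0.1
lid top n 297 mean [ 542.5 -121.6] -160.3 rect ((542.9386596679688, -121.83418273925781), (52.615596771240234, 54.68354797363281), 46.508583068847656) -160.0 r 70.7375990964875
arrow 78 -160.3 [np.float64(-160.9), np.float64(-159.4), np.float64(-157.6)]
(np.int32(33), array([734.1, -53. , 109. ]), np.float64(19.7), np.float64(132.8))
(np.int32(35), array([ 690.7, -202.5,  109.3]), np.float64(-52.1), np.float64(132.7))
(np.int32(32), array([604.6,  34.7, 109.9]), np.float64(92.0), np.float64(132.6))
(np.int32(32), array([ 535.1, -208.2,  109.1]), np.float64(-123.8), np.float64(133.0))
(np.int32(32), array([481.7, -61. , 109.5]), np.float64(163.9), np.float64(132.6))
```

View pics/e.png

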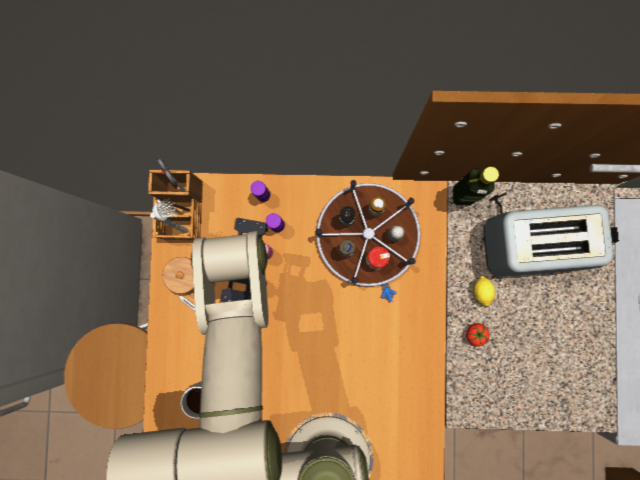

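The red lid at (378,258) is in line with the arrow at (388,293): -160.2° against -160.3°. All jars are upright and nothing else has moved. I'll let the arm settle, then hand in.

Call:
send_rows:
  deltas: "1 0 0 -3 0 0 0; 1 0 0 -3 0 0 0; 1 0 0 -3 0 0 0; 1 0 0 -3 0 0 0"

```text
time_s: 15.88
tool_pos: [514.3, 189.1, 239.8]
orientation: [-0.0, 0.759, 0.651, -0.001]
contact_force: [0.4, 0.5, -0.2]
opening: 0.7
finger_force: 0.0
```

```bash
python3 -c "
from h import *
s=bot.sense();print(s['contact_force'],s['tool_pos']);im,P,c=cap('top');ang(P,im)
print(bot.finish_job())"
```

```text
[ 0.37675553  0.49221939 -0.16171347] [514.32163985 189.13205521 239.80088972]
lid top n 298 mean [ 542.8 -121.7] -160.2 rect ((543.4618530273438, -122.24088287353516), (52.47209930419922, 53.15419387817383), 46.2522087097168) -159.6 r 70.49569570707924
arrow 74 -160.2 [np.float64(-161.2), np.float64(-162.8), np.float64(-162.8)]
(np.int32(32), array([734.3, -53. , 109.2]), np.float64(19.7), np.float64(133.0))
(np.int32(34), array([ 690.8, -202.5,  109.9]), np.float64(-52.0), np.float64(132.8))
(np.int32(32), array([604.7,  34.8, 108.6]), np.float64(91.9), np.float64(132.6))
(np.int32(32), array([ 535.1, -208.2,  108.9]), np.float64(-123.8), np.float64(133.0))
(np.int32(32), array([481.7, -61. , 108.9]), np.float64(163.9), np.float64(132.6))
the job is handed in; nothing more can be done
None
```

The red-lid jar stands at the front, within about 1° of the blue arrow by the last top camera measurement, with the tray still, all jars upright and the arm clear; I handed the job in at about 16 s.

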